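Shut one coolant tank and open the next

ROBOT

A 6-joint arm with a two-finger parallel gripper is mounted at the origin on the work surface. World frame = base frame: x ahead of the robot, y to its left, z up, the work surface at z = 0. Lengths are in m, angles in degrees, forces in N, time in s.
With the tool pointing down it reaches from about 0.375 to 0.9 m from the base axis. Payload 3.1 kg.
Tool frame: the origin (TCP) lies at the very end of the fingers, on their centre line; the grasp point (between the pads) lies 19 mm behind it (bot.hold_point_z is the z of the grasp point in the tool frame, in m); z points along the fingers, y is the line along which they close (so a half turn about z gives the same grasp; the last joint's range is limited). The gripper opens to 87 mm and grips with 3 to 60 N. Pads are 19 mm wide; open, the fingers measure 117 mm over their backs; the gripper's body (75 mm by 190 mm) begins 51 mm behind the grasp point.
Start: joints at [-80.071, 30.224, 82.088, -0, 67.689, -10.227], TCP at [0.215, -0.587, 0.223] pointing down, gripper open.
Joint ranges: [-176.69, 176.69], [-43.24, 126.21], [12.49, 139.97], [-82, 262], [0, 151.66], [-163.58, 163.58]. Speed limits (degrees/s): [159.86, 159.86, 180, 180, 180, 180].

INTERFACE

Orientations are given as a 3x3 rotation matrix whose columns are the frame's x, y, z axes.
In Python, from rig import bot, capture, camera_model gives the robot as it stands.
- The arm moves only by the tool apply_moves, never from a script. Its argument "plan" is text: rows parted by semicolons, each of 6 numbers parted by spaces: the shift along the tool's x, y, z in units of 0.05 m (1.0 is 0.05 m), then the turn, a rotation vector about the tool's x, y, z in units of 360 degrees (1.0 is 360 degrees). In form: dx dy dz ax ay az; .... A call has 1 to 10 rows; each row shifts and turns the commanded pose from where the row before left it, along the tool's axes as they then stand; what a row does not reach is not made up. A row lasts 1/12 s, in which the tool goes at most 41.7 mm and 7.16 degrees, less where a joint would pass 70% of its speed; a pose out of reach is approached as far as the arm can. A call with a number of a shift or a turn outside -1 to 1 is refused whole. A call with a gripper value outside its range is refused whole. "gripper" is the gripper command: -1 is shut, 1 is fully open, values between are in proportion, set as the call begins (left out, the last holds). The fingers move at their own pace and stop on an object; the grip force is fixed at half the most. Time passes only in rows, so rows that do not move let the fingers close. It gives the time, the measured TCP pose, the force, the opening and the grip force at its end, in the units of the state.
- bot.read_state(): the state, without advancing time (a new reading comes with each control period).
- capture(name): name is "side" or "top"; returns the picture (480x640x3 uint8, red, green, blue); there is no depth.
- camera_model(name): a dict with "vertical_fov" (degrees; the focal length in pixels is half the picture's height over the tangent of half this angle, whatever the lens; pixels are square), "cx", "cy" (the principal point, pixels), "position" and "rotation" of the camera in the world. Camera axes: x right, y down, z forward; pixel columns grow to the right and rows downward; lengths in m; the calibration is good to about 2 mm. A picture is of the moment at which its call begins. camera_model takes no time and is no camera call.
- bot.hand_in(): hands the job in; it is judged then, once.
The state is a dict: "time_s": time; "joint_positions": joint angles; "qvel": joint speeds; "tau": joint torques, N m; "position": TCP position; "tcp_rot": TCP orientation; "force": force on the tool from outside, world axes, zero at the start; "moment": the same for the moment, N m; "opening": opening from 0.0 (shut) to 1.0 (fully open); "grasp_force": force on a finger pad.
Only numpy, scipy, OpenCV 4.12 (cv2) and the standard library are available. Lean on these libraries where they do the work, as an engineer would, in place of code of your own. Each camera call takes 0.05 s, during which the arm holds its last target. There are 200 camera calls.

TASK

I have just topped up the coolant tank whose cap stands open: tip its captive cap over onto the neck and screw it tight (clockwise, by its fin). Then, for the next top-up, unscrew the round tank's cap and tip it right open on its hinge. Leave the other square tank shut as it is and don't disturb the things standing about.

Things in the scene. Friction and masses are not known exactly. Their poses are not given: they have to be found in the camera images.
- tank_a: White coolant tank fixed to the bench, square, 100 x 100 mm, 92 mm tall. Origin: centre of its underside, z up. On its axis a steel neck, 42 mm across, rim 108 mm up, with a captive grey screw cap in a black strap disc (54 mm across, 4 mm thick) on a hinge at the tank's +x side. A plug under the cap (23 mm wide) reaches 19 mm into the neck. Its cap stands open at the start.
- a_hinge (a point): Middle of the open tank's hinge pin, which lies along the tank's y axis: x = +32 mm, 108 mm up in the tank's frame.
- a_flap (a joint): open tank's hinge angle: 0 = cap flat on neck; grows as the cap tips up and over to the tank's +x; pi/2 = on edge; stop 2.1. Stiff (0.035 N m): stays where left. The thread holds it shut while the cap joint is under about 1.2; it seats only with the cap joint above about 1.35.
- a_cap (a joint): Turn of open tank's cap: 0 = tight, grows counter-clockwise from above (unscrewing), 2.0 = loose stop. Friction 0.02 N m. Cap shut: 52 mm across, 112 to 126 mm above the bench. Its fin points (pi - 2.0 + value) counter-clockwise from the tank's +x: straight away from the hinge when loose.
- a_fin (a point): Point on top of open tank's cap fin: an upright black radial blade on the cap, 10 mm thick, 22 mm long (outwards from the cap centre), 30 mm high (126 to 156 mm above the bench when shut). The point is 16 mm from the cap's axis, 48 mm above the hinge's level when shut. Pushing the fin's side turns the cap.
- tank_b: White coolant tank fixed to the bench, round, 108 mm across (the only round one), 92 mm tall. Origin: centre of its underside, z up. On its axis a steel neck, 42 mm across, rim 108 mm up, with a captive grey screw cap in a black strap disc (54 mm across, 4 mm thick) on a hinge at the tank's +x side. A plug under the cap (23 mm wide) reaches 19 mm into the neck. Shut at the start.
- b_hinge (a point): Middle of the round tank's hinge pin, which lies along the tank's y axis: x = +32 mm, 108 mm up in the tank's frame.
- b_flap (a joint): round tank's hinge angle: 0 = cap flat on neck; grows as the cap tips up and over to the tank's +x; pi/2 = on edge; stop 2.1. Stiff (0.035 N m): stays where left. The thread holds it shut while the cap joint is under about 1.2; it seats only with the cap joint above about 1.35.
- b_cap (a joint): Turn of round tank's cap: 0 = tight, grows counter-clockwise from above (unscrewing), 2.0 = loose stop. Friction 0.02 N m. Cap shut: 52 mm across, 112 to 126 mm above the bench. Its fin points (pi - 2.0 + value) counter-clockwise from the tank's +x: straight away from the hinge when loose.
- b_fin (a point): Point on top of round tank's cap fin: an upright black radial blade on the cap, 10 mm thick, 22 mm long (outwards from the cap centre), 30 mm high (126 to 156 mm above the bench when shut). The point is 16 mm from the cap's axis, 48 mm above the hinge's level when shut. Pushing the fin's side turns the cap.
- tank_c: White coolant tank fixed to the bench, square, 100 x 100 mm, 92 mm tall. Origin: centre of its underside, z up. On its axis a steel neck, 42 mm across, rim 108 mm up, with a captive grey screw cap in a black strap disc (54 mm across, 4 mm thick) on a hinge at the tank's +x side. A plug under the cap (23 mm wide) reaches 19 mm into the neck. Shut at the start; to be left alone.
- c_hinge (a point): Middle of the other square tank's hinge pin, which lies along the tank's y axis: x = +32 mm, 108 mm up in the tank's frame.
- c_flap (a joint): other square tank's hinge angle: 0 = cap flat on neck; grows as the cap tips up and over to the tank's +x; pi/2 = on edge; stop 2.1. Stiff (0.035 N m): stays where left. The thread holds it shut while the cap joint is under about 1.2; it seats only with the cap joint above about 1.35.
- c_cap (a joint): Turn of other square tank's cap: 0 = tight, grows counter-clockwise from above (unscrewing), 2.0 = loose stop. Friction 0.02 N m. Cap shut: 52 mm across, 112 to 126 mm above the bench. Its fin points (pi - 2.0 + value) counter-clockwise from the tank's +x: straight away from the hinge when loose.
- c_fin (a point): Point on top of other square tank's cap fin: an upright black radial blade on the cap, 10 mm thick, 22 mm long (outwards from the cap centre), 30 mm high (126 to 156 mm above the bench when shut). The point is 16 mm from the cap's axis, 48 mm above the hinge's level when shut. Pushing the fin's side turns the cap.
- spray: Bystander: tall white spray bottle, 54 mm across, 238 mm tall, blue head. Origin: centre of its underside.
- lensjar: Bystander: small dark jar with black lid, 48 mm across, 75 mm tall. Origin: centre of its underside.
- glasses: Bystander: safety glasses, 140 mm wide, 45 mm tall, temples pointing 130 mm to its +x. Origin: on the bench under the bridge.
- carton: Bystander: white carton, 85 x 85 x 90 mm. Origin: centre of its underside.
- driver: Bystander: screwdriver lying along its x, about 0.2 m long. Origin: on the bench under its middle.
- gauge: Bystander: stepped aluminium focus gauge, 60 x 30 x 40 mm. Origin: centre of its underside.
- tags: Bystander: shallow aluminium tray, 100 x 140 x 30 mm. Origin: centre of its underside.

How it is judged (in metres and radians):
On the way, in this order (a step that is already met when the one before it is completed fails the run):
1. the open tank's cap is flat on its neck (hinge within 0.1 rad of shut) and screwed tight (within 0.2 rad of the tight stop), before the round tank is opened (value of joint a_flap below 0.1 rad and value of joint a_cap below 0.2 rad and value of joint b_flap below 0.3 rad), for 0.2 s.
2. the round tank's cap is unscrewed and tipped up past 1.4 rad on its hinge (value of joint b_flap above 1.4 rad), for 0.2 s.
At the end, for the whole second after the job is handed in: The tank that stood open is shut: its hinge within 0.1 rad of flat and its cap within 0.2 rad of the tight stop. The round tank's cap stands open, past 1.4 rad on its hinge, and at rest. The other square tank is still shut, hinge within 0.1 rad of flat (value of joint each of a_flap, c_flap below 0.1 rad and value of joint a_cap below 0.2 rad and value of joint b_flap above 1.4 rad and velocity of joint b_flap between -0.1 and 0.1 rad/s); the robot touches nothing.
It fails at once if the other square tank's cap is turned or lifted (its fin moves more than 8 mm) (distance of c_fin from where it was at the start of the episode above 0.008 m).
It fails at once if the round tank's cap is tipped up (past 0.3 rad) before the open tank is flat and tight: two tanks must not stand open at once (value of joint b_flap above 0.3 rad and not (value of joint a_flap below 0.1 rad and value of joint a_cap below 0.2 rad)).
It fails at once if a bystander is shifted more than 25 mm (distance of any of spray, lensjar, glasses, carton, driver, gauge, tags from where it was at the start of the episode above 0.025 m).
It fails at once if the spray bottle or the jar is tipped more than 0.5 rad (angle between any of spray, lensjar's own z axis and vertical above 0.5 rad).
It also fails if it takes over 72 s, if anything falls off the work surface, if the arm or the gripper's body presses on something with over 40 N, if the wrist force passes 120 N, or if a joint passes its speed limit or range.

## Working session

There is one attempt and no reset: what is moved stays moved. The work goes in short steps, Python scripts to look and compute and a tool call to move; the robot and the scene stay as the last step left them, time stands still between calls to the robot, and variables do not carry over. Pictures are saved under pics/ and viewed, at most 10 in all, crops included, and the job is handed in when it is done.

Besides the shell and the picture viewer there is one more tool, called after "Call:" by a JSON object that holds its "fn" and its "kwargs". apply_moves: Moves the arm, as the interface text tells. Its arguments: {"type":"object","properties":{"plan":{"type":"string"},"gripper":{"type":"number"}},"required":["plan"]}

```bash
ls; mkdir -p pics
python3 - <<'E'
from rig import bot,capture,camera_model
import cv2
for n in("side","top"):
    m=camera_model(n);print(n,m)
    cv2.imwrite(f"pics/{n}0.png",capture(n)[:,:,::-1])
s=bot.read_state();print(s)
E
```

```text
pics
side {'vertical_fov': 45.35393070979801, 'cx': 320.95950521419724, 'cy': 240.81531173086373, 'position': array([0.53113539, 0.98666888, 0.69857405]), 'rotation': array([[-0.99917193, -0.02373773,  0.03304498],
       [-0.04049964,  0.50234917, -0.86371586],
       [ 0.00390254, -0.86433896, -0.50289456]])}
top {'vertical_fov': 50.657357681357986, 'cx': 323.05488552272334, 'cy': 234.37966805218034, 'position': array([ 0.44698486, -0.01398006,  1.14544183]), 'rotation': array([[-0.00966763, -0.99162093,  0.1288195 ],
       [-0.99988109,  0.01113417,  0.01066911],
       [-0.01201401, -0.12870103, -0.99161066]])}
{'time_s': 0.1, 'joint_positions': array([-8.00678692e+01,  3.02722563e+01,  8.21482973e+01,  1.58780613e-03,
        6.76888312e+01, -1.02274240e+01]), 'qvel': array([ 0.06987472, -0.04445877, -0.12882219, -0.00970352,  0.10734091,
       -0.07056204]), 'tau': array([-2.66218003e-04, -4.40987384e+01, -1.77151036e+01,  6.34164736e-02,
        5.33973263e-02, -5.13895964e-05]), 'position': array([ 0.21531787, -0.5860513 ,  0.22168846]), 'tcp_rot': array([[ 9.38740225e-01,  3.44625444e-01, -3.04034866e-04],
       [ 3.44625386e-01, -9.38738404e-01,  1.88493244e-03],
       [ 3.64186474e-04, -1.87424003e-03, -9.99998177e-01]]), 'force': array([-0.12909325,  1.04931396,  0.35785156]), 'moment': array([0.03418458, 0.04653269, 0.0125143 ]), 'grasp_force': 0.0, 'opening': 0.9975565755869237}
```

View pics/top0.png

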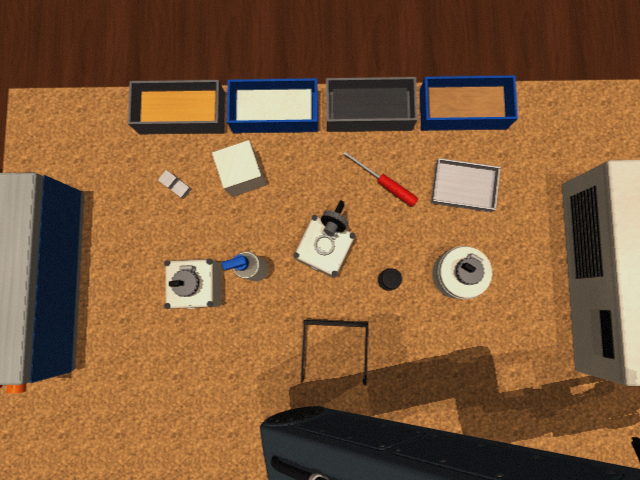

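View pics/side0.png

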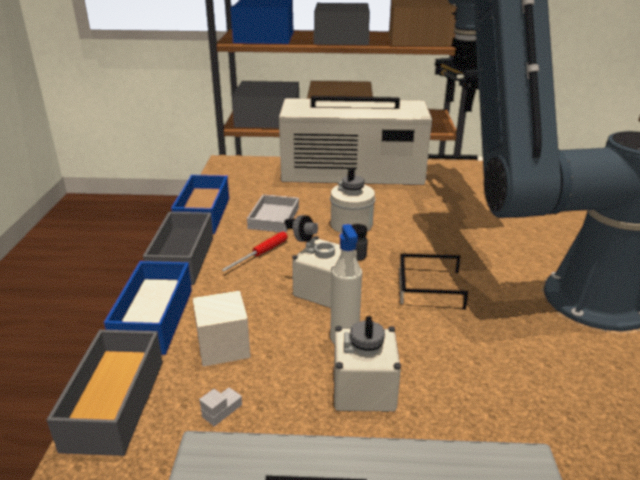

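The top view shows tank A at (325,245), with its open cap at (335,218). Round tank B is at (465,272), shut square tank C at (190,284), the spray at (245,265) and the jar at (390,279). I'll look closer at A and B.

Run:
```python
import cv2,numpy as np
t=cv2.imread("pics/top0.png");s=cv2.imread("pics/side0.png")
def c(i,x,y,w=80,h=60):return cv2.resize(i[y:y+h,x:x+w],(400,300),interpolation=cv2.INTER_CUBIC)
cv2.imwrite("pics/z0.png",np.vstack([np.hstack([c(t,285,200,100,75),c(t,425,240)]),np.hstack([c(s,270,205,100,75),c(s,312,165,80,60)])]))
```

```text
(no output)
```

View pics/z0.png

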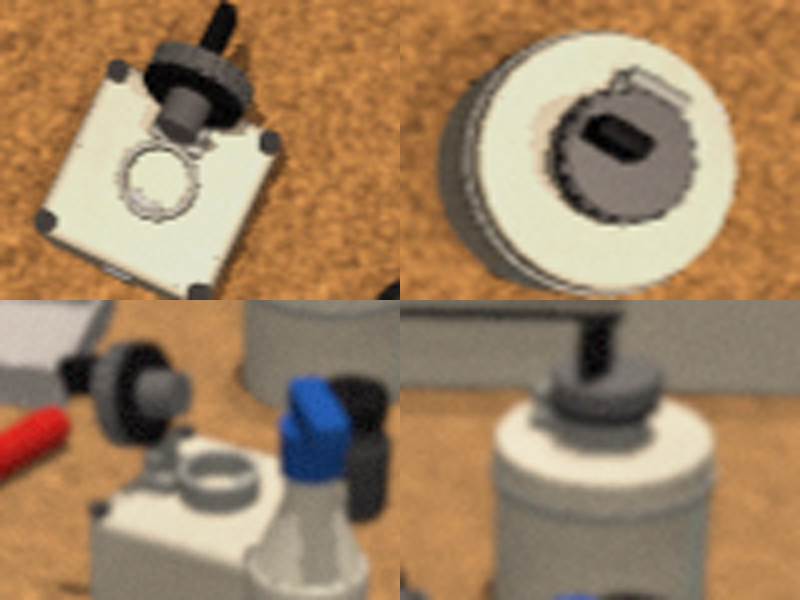

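```bash
cat > h.py <<'E'
import numpy as np
from rig import bot,capture,camera_model
def ray(n,u,v):
    m=camera_model(n);f=240/np.tan(np.radians(m["vertical_fov"]/2))
    return np.array(m["position"]),m["rotation"]@np.array([(u-m["cx"])/f,(v-m["cy"])/f,1])
def onz(n,u,v,z):
    p,d=ray(n,u,v);return p+d*(z-p[2])/d[2]
def proj(n,P):
    m=camera_model(n);f=240/np.tan(np.radians(m["vertical_fov"]/2))
    c=m["rotation"].T@(np.array(P)-m["position"]);return np.array([m["cx"]+f*c[0]/c[2],m["cy"]+f*c[1]/c[2]])
def tri(a,b):
    (p,d),(q,e)=ray("top",*a),ray("side",*b)
    s=np.linalg.lstsq(np.c_[d,-e],q-p,rcond=None)[0]
    return (p+d*s[0]+q+e*s[1])/2,np.linalg.norm(p+d*s[0]-q-e*s[1])
E
python3 - <<'E'
from h import *
np.set_printoptions(precision=4,suppress=True)
A=lambda x,y:(285+x/4,200+y/4)
B=lambda x,y:(425+(x-400)/5,240+y/5)
cs=[onz("top",*A(*c),.092) for c in[(118,70),(270,142),(200,292),(45,220)]]
c=np.mean(cs,0);print("A",c,np.array(cs))
e=(cs[0]+cs[1]-cs[2]-cs[3]);print("A ang",np.degrees(np.arctan2(e[1],e[0])))
n=onz("top",*A(160,181),.108);print("A neck",n)
print("A plug end tri?",tri(A(180,128),(270+178/4,205+(392-300)/4)))
print("A fin end",tri(A(228,8),(270+72/4,205+(378-300)/4)))
b=onz("top",*B(608,162),.092);h=onz("top",*B(657,85),.112);print("B",b,"hinge",h,h-b,np.degrees(np.arctan2(*(h-b)[[1,0]])))
print("B captop",onz("top",*B(628,157),.126),"fin in/out",onz("top",*B(640,150),.156),onz("top",*B(590,130),.156))
E
```

```text
A [ 0.5611 -0.0056  0.092 ] [[ 0.6199  0.015   0.092 ]
 [ 0.5808 -0.0643  0.092 ]
 [ 0.5028 -0.0266  0.092 ]
 [ 0.5411  0.0537  0.092 ]]
A ang -25.948166107039118
A neck [ 0.5592 -0.0066  0.108 ]
A plug end tri? (array([ 0.5822, -0.0171,  0.1433]), np.float64(0.0007782283832482248))
A fin end (array([ 0.6408, -0.042 ,  0.1369]), np.float64(0.005477847631792875))
B [ 0.5012 -0.2987  0.092 ] hinge [ 0.5313 -0.3146  0.112 ] [ 0.0301 -0.0159  0.02  ] -27.902248950658738
B captop [ 0.5014 -0.2976  0.126 ] fin in/out [ 0.5025 -0.294   0.156 ] [ 0.5104 -0.275   0.156 ]
```

```bash
cat >> h.py <<'E'
def go(P,phi=None,rows=1):
    """needed shift (tool axes, 0.05 m units) and z-turn (360deg units) to TCP P, tool x heading phi"""
    s=bot.read_state();R=np.array(s["tcp_rot"]);p=np.array(s["position"])
    d=R.T@(np.array(P)-p)/.05
    cur=np.degrees(np.arctan2(R[1,0],R[0,0]))
    t=0 if phi is None else -((phi-cur+180)%360-180)/360
    print("pos",p.round(4),"phi",cur.round(1),"z",R[:,2].round(3),"F",np.round(s["force"],1),"q1,q6",np.round(s["joint_positions"],0)[[0,5]],"t",s["time_s"])
    print("total shift",d.round(3),"turn",round(t,4),"| per row",(d/rows).round(3),round(t/rows,4))
    return d,t
def tank(c,ang,x,y,z):
    a=np.radians(ang);return np.array([c[0]+x*np.cos(a)-y*np.sin(a),c[1]+x*np.sin(a)+y*np.cos(a),z])
CA=(.560,-.006);AA=-26
E
python3 - <<'E'
from h import *
np.set_printoptions(precision=4,suppress=True)
print(tri((233,264),(349,237)), onz("top",252,268,.0),onz("top",247,266,.15))
print("target",tank(CA,AA,.095,0,.145))
go(tank(CA,AA,.095,0,.26),154,20)
E
```

```text
(array([0.5151, 0.1602, 0.2258]), np.float64(0.0023657166273381575)) [0.5209 0.1598 0.    ] [0.5153 0.147  0.15  ]
target [ 0.6454 -0.0476  0.145 ]
pos [ 0.2153 -0.5861  0.2217] phi 20.2 z [-0.     0.002 -1.   ] F [-0.1  1.   0.4] q1,q6 [-80. -10.] t 0.1
total shift [11.786 -7.146 -0.749] turn -0.3718 | per row [ 0.589 -0.357 -0.037] -0.0186
```

Call:
{"fn": "apply_moves", "kwargs": {"plan": "0.3 -0.18 -0.08 0 0 0;0.6 -0.36 -0.08 0 0 0;0.6 -0.36 -0.08 0 0 0;0.6 -0.36 -0.08 0 0 0;0.6 -0.36 -0.08 0 0 0;0.6 -0.36 -0.08 0 0 0;0.6 -0.36 -0.08 0 0 0;0.6 -0.36 -0.08 0 0 0;0.6 -0.36 -0.08 0 0 0;0.6 -0.36 -0.03 0 0 0", "gripper": -1}}

```text
time_s: 0.93
position: [0.425, -0.3253, 0.2607]
tcp_rot: [[0.939, 0.345, 0.001], [0.345, -0.939, 0.0], [0.001, 0.0, -1.0]]
force: [-0.0, -0.3, -0.5]
opening: 0.324
grasp_force: 0.0
```

Call:
{"fn": "apply_moves", "kwargs": {"plan": "0.6 -0.36 0 0 0 0;0.6 -0.36 0 0 0 0;0.6 -0.36 0 0 0 0;0.6 -0.36 0 0 0 0;0.6 -0.36 0 0 0 0;0.6 -0.36 0 0 0 0;0.6 -0.36 0 0 0 0;0.6 -0.36 0 0 0 0;0.6 -0.36 0 0 0 0;0.5 -0.3 0 0 0 0"}}

```text
time_s: 1.77
position: [0.6404, -0.0566, 0.26]
tcp_rot: [[0.938, 0.346, -0.0], [0.346, -0.938, 0.001], [0.0, -0.001, -1.0]]
force: [0.4, 0.5, -0.1]
opening: 0.003
grasp_force: 0.0
```

Call:
{"fn": "apply_moves", "kwargs": {"plan": "0 0 0 0 0 -0.0186;0 0 0 0 0 -0.0186;0 0 0 0 0 -0.0186;0 0 0 0 0 -0.0186;0 0 0 0 0 -0.0186;0 0 0 0 0 -0.0186;0 0 0 0 0 -0.0186;0 0 0 0 0 -0.0186;0 0 0 0 0 -0.0186;0 0 0 0 0 -0.0186"}}

```text
time_s: 2.6
position: [0.6391, -0.0587, 0.2599]
tcp_rot: [[0.044, 0.999, -0.001], [0.999, -0.044, 0.001], [0.001, -0.001, -1.0]]
force: [-0.4, 0.2, 1.0]
opening: 0.004
grasp_force: 0.0
```

Call:
{"fn": "apply_moves", "kwargs": {"plan": "0 0 0 0 0 -0.0186;0 0 0 0 0 -0.0186;0 0 0 0 0 -0.0186;0 0 0 0 0 -0.0186;0 0 0 0 0 -0.0186;0 0 0 0 0 -0.0186;0 0 0 0 0 -0.0186;0 0 0 0 0 -0.0186;0 0 0 0 0 -0.0186;0 0 0 0 0 -0.0186"}}

```text
time_s: 3.43
position: [0.6391, -0.0588, 0.2599]
tcp_rot: [[-0.902, 0.432, -0.001], [0.432, 0.902, 0.001], [0.001, 0.0, -1.0]]
force: [0.4, 0.1, -0.1]
opening: 0.007
grasp_force: 0.0
```

Run:
```python
from h import *
go(tank(CA,AA,.095,0,.145),154,10)
```

```text
pos [ 0.6391 -0.0588  0.2599] phi 154.4 z [-0.001  0.001 -1.   ] F [ 0.4  0.1 -0.1] q1,q6 [-15. -80.] t 3.4333
total shift [-0.02   0.255  2.298] turn 0.0012 | per row [-0.002  0.025  0.23 ] 0.0001
```

Call:
{"fn": "apply_moves", "kwargs": {"plan": "-0.2 0.1 0 0 0 0;-0.4 0.15 0 0 0 0;0 0 0.4 0 0 0;0 0 0.4 0 0 0;0 0 0.4 0 0 0;0 0 0.4 0 0 0;0 0 0.4 0 0 0;0 0 0.3 0 0 0;0 0 0 0 0 0"}}

```text
time_s: 4.18
position: [0.669, -0.0601, 0.1411]
tcp_rot: [[-0.9, 0.437, -0.009], [0.437, 0.9, 0.003], [0.009, -0.001, -1.0]]
force: [-0.5, 0.4, -0.8]
opening: 0.006
grasp_force: 0.0
```

Run:
```python
from h import *
go(tank(CA,AA,.0045,0,.145),154,10)
```

```text
pos [ 0.669  -0.0601  0.1411] phi 154.1 z [-0.009  0.003 -1.   ] F [-0.5  0.4 -0.8] q1,q6 [-15. -79.] t 4.1833
total shift [ 2.345  0.021 -0.057] turn 0.0003 | per row [ 0.234  0.002 -0.006] 0.0
```

Call:
{"fn": "apply_moves", "kwargs": {"plan": "0.12 0 -0.02 0 0 0;0.12 0 -0.02 0 0 0;0.12 0 -0.02 0 0 0;0.12 0 0 0 0 0;0.12 0 0 0 0 0;0.12 0 0 0 0 0;0.12 0 0 0 0 0;0.12 0 0 0 0 0;0.12 0 0 0 0 0;0.12 0 0 0 0 0"}}

```text
time_s: 5.02
position: [0.633, -0.041, 0.1566]
tcp_rot: [[-0.898, 0.438, 0.037], [0.438, 0.899, -0.011], [-0.038, 0.006, -0.999]]
force: [16.2, -7.8, 21.0]
opening: 0.004
grasp_force: 11.5
```

Call:
{"fn": "apply_moves", "kwargs": {"plan": "0.12 0 0 0 0 0;0.12 0 0 0 0 0;0.12 0 0 0 0 0;0.12 0 0 0 0 0;0.12 0 0 0 0 0;0.12 0 0 0 0 0;0.12 0 0 0 0 0;0.12 0 0 0 0 0;0.12 0 0 0 0 0"}}

```text
time_s: 5.77
position: [0.5958, -0.0104, 0.1642]
tcp_rot: [[-0.895, 0.442, 0.065], [0.443, 0.897, 0.002], [-0.057, 0.03, -0.998]]
force: [19.6, 23.7, 39.1]
opening: 0.007
grasp_force: 24.5
```

Run:
```python
from h import *
import cv2
go(tank(CA,AA,.0045,0,.145),154,10)
t,s=capture("top")[:,:,::-1],capture("side")[:,:,::-1]
c=lambda i,x,y,w=100,h=75:cv2.resize(i[y:y+h,x:x+w],(400,300),interpolation=cv2.INTER_CUBIC)
cv2.imwrite("pics/z1.png",np.hstack([c(t,275,190,120,90),c(s,260,185,120,90)]))
```

```text
pos [ 0.5958 -0.0104  0.1642] phi 153.7 z [ 0.065  0.002 -0.998] F [19.6 23.7 39.1] q1,q6 [-12. -77.] t 5.7667
total shift [ 0.611 -0.249  0.341] turn -0.0009 | per row [ 0.061 -0.025  0.034] -0.0001
```

View pics/z1.png

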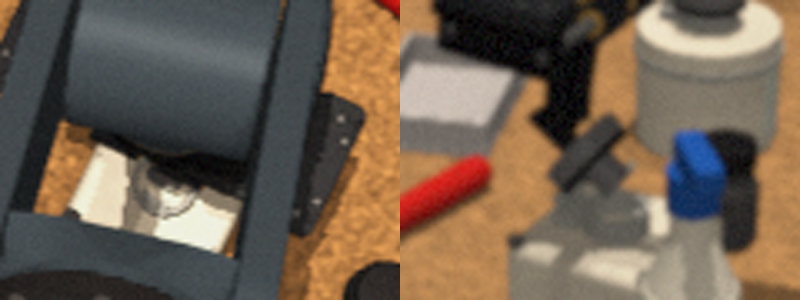

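Call:
{"fn": "apply_moves", "kwargs": {"plan": "-0.1 0 -0.2 0 0 0;-0.1 0 -0.3 0 0 0;0 0 -0.4 0 0 0;0 0 -0.4 0 0 0;0 0 -0.4 0 0 0;-0.5 0 -0.4 0 0 0;-0.5 0 0 0 0 0;-0.5 0 0 0 0 0;-0.5 0 0 0 0 0;0 0 0 0 0 0"}}

```text
time_s: 6.7
position: [0.6721, -0.0626, 0.2531]
tcp_rot: [[-0.899, 0.439, 0.004], [0.439, 0.899, -0.002], [-0.004, 0.0, -1.0]]
force: [1.7, -0.6, 0.1]
opening: 0.006
grasp_force: 0.0
```

Run:
```python
from h import *
import cv2
go(tank(CA,AA,.0045,0,.145),154,10)
t,s=capture("top")[:,:,::-1],capture("side")[:,:,::-1]
c=lambda i,x,y,w=100,h=75:cv2.resize(i[y:y+h,x:x+w],(400,300),interpolation=cv2.INTER_CUBIC)
cv2.imwrite("pics/z2.png",np.hstack([c(t,275,190,120,90),c(s,270,195,100,75)]))
```

```text
pos [ 0.6721 -0.0626  0.2531] phi 154.0 z [ 0.004 -0.002 -1.   ] F [ 1.7 -0.6  0.1] q1,q6 [-15. -79.] t 6.7
total shift [2.43  0.034 2.151] turn -0.0 | per row [0.243 0.003 0.215] -0.0
```

View pics/z2.png

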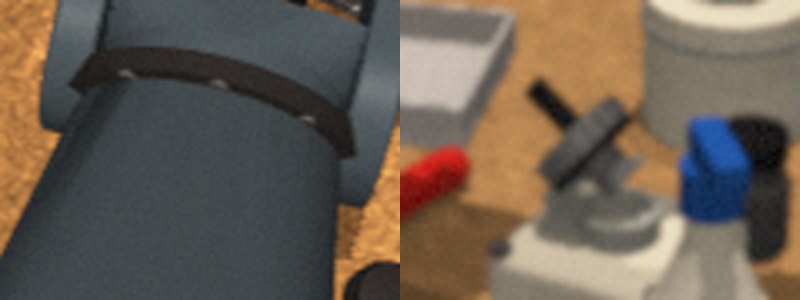

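Call:
{"fn": "apply_moves", "kwargs": {"plan": "0 -0.5 -0.1 0 0 0;0 -0.7 -0.1 0 0 0;0 -0.7 -0.1 0 0 0;0 -0.7 0 0 0 0;0 -0.7 0 0 0 0;0 -0.7 0 0 0 0;0 -0.7 0 0 0 0;0 0 0 0 0 0"}}

```text
time_s: 7.47
position: [0.5621, -0.2761, 0.268]
tcp_rot: [[-0.897, 0.442, -0.003], [0.442, 0.897, -0.002], [0.002, -0.003, -1.0]]
force: [0.2, 0.3, -0.4]
opening: 0.006
grasp_force: 0.0
```

Run:
```python
from h import *
import cv2
go(tank(CA,AA,.0045,0,.145),154,10)
t,s=capture("top")[:,:,::-1],capture("side")[:,:,::-1]
cv2.imwrite("pics/t3.png",t);cv2.imwrite("pics/s3.png",s)
c=lambda i,x,y,w=100,h=75:cv2.resize(i[y:y+h,x:x+w],(400,300),interpolation=cv2.INTER_CUBIC)
cv2.imwrite("pics/z3.png",np.hstack([c(t,290,200,80,60),c(s,280,200,80,60)]))
```

```text
pos [ 0.5621 -0.2761  0.268 ] phi 153.8 z [-0.003 -0.002 -1.   ] F [ 0.2  0.3 -0.4] q1,q6 [ -36. -100.] t 7.4667
total shift [2.331 4.835 2.449] turn -0.0006 | per row [0.233 0.484 0.245] -0.0001
```

View pics/z3.png

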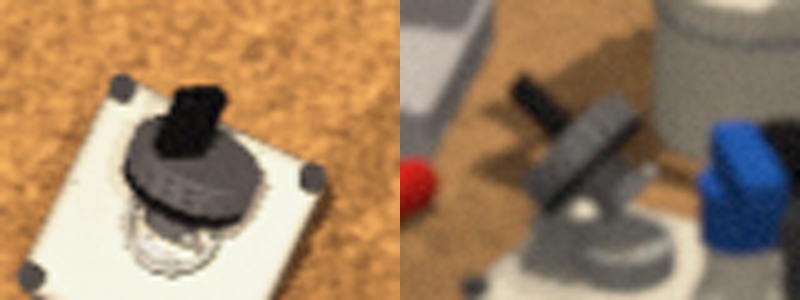

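Run:
```python
from h import *
f=lambda x,y:(290+x/5,200+y/5)
p,e=tri(f(200,90),(280+123/5,200+85/5));print(p,e)
d=p-tank(CA,AA,0,0,0);a=np.radians(AA);print("tip tank",d[0]*np.cos(a)+d[1]*np.sin(a),-d[0]*np.sin(a)+d[1]*np.cos(a),d[2])
go(tank(CA,AA,.095,.014,.25),154,10)
```

```text
[ 0.60407595 -0.01730021  0.16796883] 0.0039034834667772958
tip tank 0.04456888654965499 0.009165066095056929 0.1679688257017118
pos [ 0.5643 -0.2715  0.268 ] phi 153.9 z [-0.001  0.002 -1.   ] F [-0.3 -0.1 -0. ] q1,q6 [ -36. -100.] t 7.5667
total shift [0.51  5.014 0.366] turn -0.0002 | per row [0.051 0.501 0.037] -0.0
```

Call:
{"fn": "apply_moves", "kwargs": {"plan": "0.05 0.55 0 0 0 0;0.05 0.6 0 0 0 0;0.05 0.6 0 0 0 0;0.05 0.6 0 0 0 0;0.05 0.6 0 0 0 0;0.05 0.6 0 0 0 0;0.05 0.6 0.1 0 0 0;0.05 0.5 0.2 0 0 0;0.05 0.3 0.3 0 0 0;0.05 0 0.3 0 0 0"}}

```text
time_s: 8.4
position: [0.6522, -0.0319, 0.2231]
tcp_rot: [[-0.902, 0.432, 0.001], [0.432, 0.902, 0.002], [-0.0, 0.002, -1.0]]
force: [-0.9, -0.1, -0.1]
opening: 0.007
grasp_force: 0.0
```

Call:
{"fn": "apply_moves", "kwargs": {"plan": "0 0 0.4 0 0 0;0 0 0.4 0 0 0;0 0 0.4 0 0 0;0 0 0.2 0 0 0;0 0 0 0 0 0;0 0 0 0 0 0"}}

```text
time_s: 8.9
position: [0.6513, -0.0368, 0.153]
tcp_rot: [[-0.9, 0.436, -0.001], [0.436, 0.9, 0.001], [0.001, 0.0, -1.0]]
force: [0.4, 0.4, 0.4]
opening: 0.006
grasp_force: 0.0
```

Run:
```python
from h import *
go(tank(CA,AA,.0145,.010,.152),154,10)
```

```text
pos [ 0.6513 -0.0368  0.153 ] phi 154.1 z [-0.001  0.001 -1.   ] F [0.4 0.4 0.4] q1,q6 [-13. -77.] t 8.9
total shift [ 1.622 -0.043  0.022] turn 0.0004 | per row [ 0.162 -0.004  0.002] 0.0
```

Call:
{"fn": "apply_moves", "kwargs": {"plan": "0.12 0 0 0 0 0;0.12 0 0 0 0 0;0.12 0 0 0 0 0;0.12 0 0 0 0 0;0.12 0 0 0 0 0;0.12 0 0 0 0 0;0.12 0 0 0 0 0;0.12 0 0 0 0 0"}}

```text
time_s: 9.57
position: [0.6083, -0.0171, 0.1534]
tcp_rot: [[-0.899, 0.437, 0.001], [0.437, 0.899, -0.0], [-0.001, 0.0, -1.0]]
force: [0.9, -0.1, 0.7]
opening: 0.002
grasp_force: 0.3
```

Call:
{"fn": "apply_moves", "kwargs": {"plan": "0.1 0 0 0 0 0;0.1 0 0 0 0 0;0.1 0 0 0 0 0;0.1 0 0 0 0 0"}}

```text
time_s: 9.9
position: [0.5903, -0.0082, 0.1529]
tcp_rot: [[-0.899, 0.437, 0.0], [0.437, 0.899, -0.0], [-0.0, 0.0, -1.0]]
force: [2.6, -2.4, -2.4]
opening: 0.005
grasp_force: 1.8
```

Call:
{"fn": "apply_moves", "kwargs": {"plan": "0.1 0 0 0 0 0;0.1 0 0 0 0 0;0.1 0 0 0 0 0;0 0 0 0 0 0"}}

```text
time_s: 10.23
position: [0.5768, -0.0016, 0.1531]
tcp_rot: [[-0.9, 0.437, 0.001], [0.437, 0.9, -0.0], [-0.001, -0.0, -1.0]]
force: [1.4, -1.5, -1.1]
opening: 0.004
grasp_force: 0.7
```

Call:
{"fn": "apply_moves", "kwargs": {"plan": "0.08 0 0 0 0 0;0.08 0 0 0 0 0;0.06 0 0 0 0 0;0 0 0 0 0 0"}}

```text
time_s: 10.57
position: [0.5742, 0.0002, 0.1541]
tcp_rot: [[-0.9, 0.437, 0.016], [0.437, 0.9, -0.006], [-0.017, 0.002, -1.0]]
force: [12.1, -5.7, -9.0]
opening: 0.006
grasp_force: 6.5
```

Call:
{"fn": "apply_moves", "kwargs": {"plan": "-0.1 0 0 0 0 0;-0.1 0 -0.5 0 0 0;0 0 -0.7 0 0 0;0 -0.3 -0.7 0 0 0;0 -0.7 -0.3 0 0 0;0 -0.7 0 0 0 0;0 -0.7 0 0 0 0;0 -0.7 0 0 0 0;0 -0.7 0 0 0 0;0 -0.6 0 0 0 0"}}

```text
time_s: 11.4
position: [0.4782, -0.2, 0.2631]
tcp_rot: [[-0.899, 0.438, -0.001], [0.438, 0.899, 0.001], [0.002, 0.001, -1.0]]
force: [0.0, -0.2, 0.3]
opening: 0.004
grasp_force: 0.0
```

Run:
```python
from h import *
import cv2
go(tank(CA,AA,.0045,0,.145),154,10)
t,s=capture("top")[:,:,::-1],capture("side")[:,:,::-1]
cv2.imwrite("pics/t4.png",t);cv2.imwrite("pics/s4.png",s)
c=lambda i,x,y,w=100,h=75:cv2.resize(i[y:y+h,x:x+w],(400,300),interpolation=cv2.INTER_CUBIC)
cv2.imwrite("pics/z4.png",np.hstack([c(t,285,205,80,60),c(s,280,210,80,60)]))
```

```text
pos [ 0.4782 -0.2     0.2631] phi 154.0 z [-0.001  0.001 -1.   ] F [ 0.  -0.2  0.3] q1,q6 [-35. -99.] t 11.4
total shift [0.133 4.203 2.365] turn 0.0001 | per row [0.013 0.42  0.236] 0.0
```

View pics/z4.png

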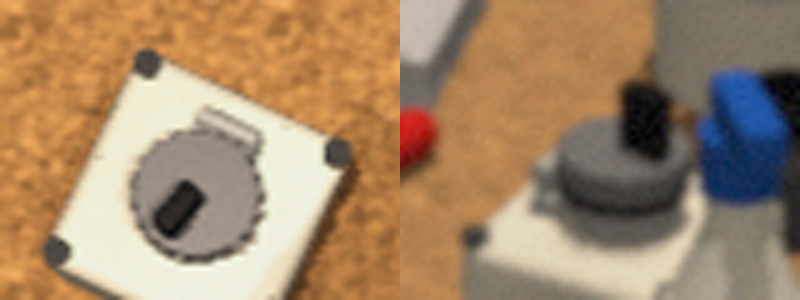

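Run:
```python
from h import *
p=onz("top",320.6,246.6,.156);q=onz("top",285+197/5,205+193/5,.126);print(p,q,tank(CA,AA,-.016,0,.156))
go(tank(CA,AA,-.011,0,.22),154,10)
```

```text
[0.55140298 0.00171547 0.156     ] [ 0.56058439 -0.00555039  0.126     ] [0.5456193  0.00101394 0.156     ]
pos [ 0.478  -0.2021  0.263 ] phi 153.8 z [-0.002  0.    -1.   ] F [0.8 0.4 0.7] q1,q6 [-35. -99.] t 11.5
total shift [0.481 4.243 0.858] turn -0.0006 | per row [0.048 0.424 0.086] -0.0001
```

Call:
{"fn": "apply_moves", "kwargs": {"plan": "0.05 0.45 0 0 0 0;0.05 0.45 0 0 0 0;0.05 0.45 0 0 0 0;0.05 0.45 0 0 0 0;0.05 0.45 0 0 0 0;0.05 0.45 0 0 0 0;0.05 0.45 0.1 0 0 0;0.05 0.45 0.2 0 0 0;0.05 0.45 0.3 0 0 0;0.03 0.2 0.3 0 0 0", "gripper": 0}}

```text
time_s: 12.33
position: [0.5516, 0.0062, 0.2179]
tcp_rot: [[-0.9, 0.435, 0.0], [0.435, 0.9, 0.002], [0.001, 0.002, -1.0]]
force: [0.1, -0.2, 0.1]
opening: 0.492
grasp_force: 0.0
```

Run:
```python
from h import *
go(tank(CA,AA,-.011,0,.134),154,5)
```

```text
pos [0.5516 0.0062 0.2179] phi 154.2 z [ 0.     0.002 -1.   ] F [ 0.1 -0.2  0.1] q1,q6 [-11. -75.] t 12.3333
total shift [-0.039 -0.148  1.677] turn 0.0006 | per row [-0.008 -0.03   0.335] 0.0001
```

Call:
{"fn": "apply_moves", "kwargs": {"plan": "0 0 0.3 0 0 0;0 0 0.3 0 0 0;0 0 0 0 0 0;0 0 0 0 0 0"}}

```text
time_s: 12.67
position: [0.5503, 0.0035, 0.1874]
tcp_rot: [[-0.9, 0.437, -0.003], [0.437, 0.9, 0.001], [0.003, -0.0, -1.0]]
force: [1.0, 0.2, -0.5]
opening: 0.503
grasp_force: 0.0
```

Run:
```python
from h import *
go(tank(CA,AA,-.011,0,.134),154,5)
```

```text
pos [0.5503 0.0035 0.1874] phi 154.1 z [-0.003  0.001 -1.   ] F [ 1.   0.2 -0.5] q1,q6 [-11. -75.] t 12.6667
total shift [-0.042 -0.086  1.067] turn 0.0003 | per row [-0.008 -0.017  0.213] 0.0001
```

Call:
{"fn": "apply_moves", "kwargs": {"plan": "-0.02 -0.04 0.3 0 0 0;-0.02 -0.04 0.3 0 0 0;0 0 0.3 0 0 0;0 0 0.16 0 0 0;0 0 0 0 0 0;0 0 0 0 0 0"}}

```text
time_s: 13.17
position: [0.5517, -0.002, 0.1356]
tcp_rot: [[-0.899, 0.437, 0.0], [0.437, 0.899, 0.0], [-0.0, 0.0, -1.0]]
force: [-0.7, -0.6, -0.3]
opening: 0.501
grasp_force: 0.0
```

Call:
{"fn": "apply_moves", "kwargs": {"plan": "0 0 0 0 0 0;0 0 0 0 0 0;0 0 0 0 0 0;0 0 0 0 0 0;0 0 0 0 0 0;0 0 0 0 0 0", "gripper": -1}}

```text
time_s: 13.67
position: [0.5522, -0.0001, 0.1355]
tcp_rot: [[-0.898, 0.439, 0.002], [0.439, 0.898, 0.004], [-0.0, 0.005, -1.0]]
force: [4.6, 13.4, 1.5]
opening: 0.132
grasp_force: 6.9
```

Run:
```python
from h import *
go(tank(CA,AA,-.011,0,.134),154,5)
```

```text
pos [ 5.522e-01 -1.000e-04  1.355e-01] phi 153.9 z [ 0.002  0.004 -1.   ] F [ 4.6 13.4  1.5] q1,q6 [-12. -76.] t 13.6667
total shift [ 0.029 -0.038  0.03 ] turn -0.0001 | per row [ 0.006 -0.008  0.006] -0.0
```

Call:
{"fn": "apply_moves", "kwargs": {"plan": "-0.001 0.021 0 0 0 0.0167;-0.001 0.021 0 0 0 0.0167;-0.001 0.021 0 0 0 0.0167;-0.001 0.021 0 0 0 0.0167;-0.001 0.021 0 0 0 0.0167;-0.001 0.021 0 0 0 0.0167;-0.001 0.021 0 0 0 0.0167;-0.001 0.021 0 0 0 0.0167;-0.001 0.021 0 0 0 0.0167;-0.001 0.021 0 0 0 0.0167"}}

```text
time_s: 14.5
position: [0.5617, 0.0071, 0.1356]
tcp_rot: [[-0.062, 0.998, 0.005], [0.998, 0.062, 0.006], [0.006, 0.005, -1.0]]
force: [4.9, 12.1, 1.0]
opening: 0.11
grasp_force: 29.9
```

Run:
```python
from h import *
go(tank(CA,AA,-.011,0,.134),39.4,5);print(bot.read_state()["moment"])
```

```text
pos [0.5617 0.0071 0.1356] phi 93.6 z [ 0.005  0.006 -1.   ] F [ 4.9 12.1  1. ] q1,q6 [-11. -15.] t 14.5
total shift [-0.151 -0.241  0.03 ] turn 0.1504 | per row [-0.03  -0.048  0.006] 0.0301
[ 2.07006174 -0.77563984  0.05100241]
```

Call:
{"fn": "apply_moves", "kwargs": {"plan": "-0.001 0.021 0 0 0 0.0167;-0.001 0.021 0 0 0 0.0167;-0.001 0.021 0 0 0 0.0167;-0.001 0.021 0 0 0 0.0167;-0.001 0.021 0 0 0 0.0167;-0.001 0.021 0 0 0 0.0167;-0.001 0.021 0 0 0 0.0167;-0.001 0.021 0 0 0 0.0167;-0.001 0.021 0 0 0 0.0167;0 0 0 0 0 0"}}

```text
time_s: 15.33
position: [0.5708, 0.0033, 0.1356]
tcp_rot: [[0.771, 0.636, 0.006], [0.636, -0.771, 0.006], [0.008, -0.001, -1.0]]
force: [4.7, 11.0, -1.1]
opening: 0.113
grasp_force: 30.0
```

Run:
```python
from h import *
go(tank(CA,AA,-.011,0,.134),39.4,5);print(bot.read_state()["moment"])
```

```text
pos [0.5708 0.0033 0.1356] phi 39.5 z [ 0.006  0.006 -1.   ] F [ 4.7 11.  -1.1] q1,q6 [-11.  39.] t 15.3333
total shift [-0.377 -0.194  0.029] turn 0.0003 | per row [-0.075 -0.039  0.006] 0.0001
[ 2.02989763 -0.87322165 -0.03223804]
```

One more small turn, to feel the tight stop.

Call:
{"fn": "apply_moves", "kwargs": {"plan": "0 0.021 0 0 0 0.0167;0 0.01 0 0 0 0.008;0 0 0 0 0 0"}}

```text
time_s: 15.58
position: [0.5709, 0.0028, 0.1357]
tcp_rot: [[0.858, 0.513, 0.004], [0.513, -0.858, 0.006], [0.007, -0.003, -1.0]]
force: [2.3, 12.2, 1.4]
opening: 0.133
grasp_force: 31.0
```

Run:
```python
from h import *
go(tank(CA,AA,-.011,0,.134),39.4,5);print(bot.read_state()["moment"])
```

```text
pos [0.5709 0.0028 0.1357] phi 30.9 z [ 0.004  0.006 -1.   ] F [ 2.3 12.2  1.4] q1,q6 [-11.  48.] t 15.5833
total shift [-0.398 -0.144  0.033] turn -0.0237 | per row [-0.08  -0.029  0.007] -0.0047
[ 2.30888491 -0.6968982   0.65189168]
```

Call:
{"fn": "apply_moves", "kwargs": {"plan": "0 0 0 0 0 0;0 0 0 0 0 0;0 0 0 0 0 0;0 0 -0.1 0 0 0;0 0 -0.4 0 0 0;0 0 -0.5 0 0 0;0 0 -0.6 0 0 0;0 0 -0.6 0 0 0;0 0 0 0 0 0", "gripper": 0}}

```text
time_s: 16.33
position: [0.573, -0.0025, 0.2516]
tcp_rot: [[0.858, 0.514, 0.013], [0.514, -0.858, -0.003], [0.009, 0.009, -1.0]]
force: [0.6, 0.0, -0.8]
opening: 0.493
grasp_force: 0.0
```

Run:
```python
from h import *
import cv2
go(tank(CA,AA,-.011,0,.134),39.4,5)
t=capture("top")[:,:,::-1];s=capture("side")[:,:,::-1]
c=lambda i,x,y,w=100,h=75:cv2.resize(i[y:y+h,x:x+w],(400,300),interpolation=cv2.INTER_CUBIC)
cv2.imwrite("pics/z5.png",np.vstack([np.hstack([c(t,285,205,80,60),c(t,445,250,48,36)]),np.hstack([c(s,280,210,80,60),c(s,320,165,64,48)])]))
```

```text
pos [ 0.573  -0.0025  0.2516] phi 30.9 z [ 0.013 -0.003 -1.   ] F [ 0.6  0.  -0.8] q1,q6 [-11.  48.] t 16.3333
total shift [-0.401 -0.279  2.346] turn -0.0235 | per row [-0.08  -0.056  0.469] -0.0047
```

View pics/z5.png

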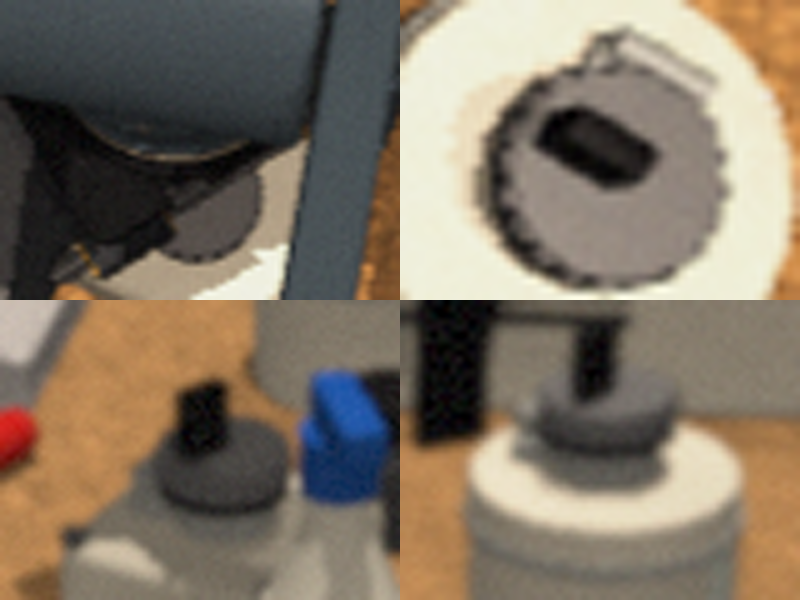

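```bash
cat >> h.py <<'E'
CB=(.5012,-.2985);AB=-28
E
python3 - <<'E'
from h import *
c=onz("top",470.8,271.2,.126);f=onz("top",468.8,267.8,.15);h=onz("top",445+270/8.33,250+62/8.33,.110)
print(c,f,np.degrees(np.arctan2(*(f-c)[[1,0]])),h,np.degrees(np.arctan2(*(h-c)[[1,0]])))
P=tank(CB,60,.011,0,.22);print(P)
go(P,60,10)
E
```

```text
[ 0.50178712 -0.29801497  0.126     ] [ 0.50717866 -0.28774185  0.15      ] 62.30858681239211 [ 0.5305278  -0.31723344  0.11      ] -33.770056567435624
[ 0.5067     -0.28897372  0.22      ]
pos [ 0.5698 -0.0019  0.2468] phi 30.9 z [ 0.004 -0.001 -1.   ] F [-0.4  0.3 -0.4] q1,q6 [-11.  48.] t 16.4333
total shift [-4.035  4.275  0.539] turn -0.0808 | per row [-0.404  0.427  0.054] -0.0081
```

Call:
{"fn": "apply_moves", "kwargs": {"plan": "-0.3 0.32 0 0 0 0;-0.5 0.53 0 0 0 0;-0.5 0.53 0 0 0 0;-0.5 0.53 0 0 0 0;-0.5 0.53 0 0 0 0;-0.5 0.53 0 0 0 0;-0.5 0.53 0 0 0 0;-0.5 0.53 0.1 0 0 0;-0.23 0.24 0.2 0 0 0;0 0 0.2 0 0 0"}}

```text
time_s: 17.27
position: [0.5046, -0.2923, 0.2185]
tcp_rot: [[0.86, 0.51, -0.001], [0.51, -0.86, -0.001], [-0.002, 0.0, -1.0]]
force: [-0.2, 0.6, -0.9]
opening: 0.5
grasp_force: 0.0
```

Call:
{"fn": "apply_moves", "kwargs": {"plan": "0 0 0 0 0 -0.016;0 0 0 0 0 -0.016;0 0 0 0 0 -0.016;0 0 0 0 0 -0.016;0 0 0 0 0 -0.016;0 0 0 0 0 0;0 0 0 0 0 0"}}

```text
time_s: 17.85
position: [0.5055, -0.2866, 0.2188]
tcp_rot: [[0.505, 0.863, -0.002], [0.863, -0.505, 0.002], [0.001, -0.003, -1.0]]
force: [-0.3, -0.7, -0.4]
opening: 0.497
grasp_force: 0.0
```

Run:
```python
from h import *
go(tank(CB,60,.011,0,.134),60,5)
```

```text
pos [ 0.5055 -0.2866  0.2188] phi 59.6 z [-0.002  0.002 -1.   ] F [-0.3 -0.7 -0.4] q1,q6 [-41. -10.] t 17.85
total shift [-0.029  0.05   1.695] turn -0.001 | per row [-0.006  0.01   0.339] -0.0002
```

Call:
{"fn": "apply_moves", "kwargs": {"plan": "-0.03 0.04 0.3 0 0 0;0 0 0.35 0 0 0;0 0 0.35 0 0 0;0 0 0.35 0 0 0;0 0 0.3 0 0 0;0 0 0 0 0 0;0 0 0 0 0 0"}}

```text
time_s: 18.43
position: [0.5064, -0.2893, 0.1365]
tcp_rot: [[0.505, 0.863, -0.002], [0.863, -0.505, 0.002], [0.001, -0.003, -1.0]]
force: [-1.1, -0.2, -0.5]
opening: 0.5
grasp_force: 0.0
```

Call:
{"fn": "apply_moves", "kwargs": {"plan": "0 0 0 0 0 0;0 0 0 0 0 0;0 0 0 0 0 0;0 0 0 0 0 0;0 0 0 0 0 0;0 0 0 0 0 0;0 0 0 0 0 0;0 0 0 0 0 0", "gripper": -1}}

```text
time_s: 19.1
position: [0.5079, -0.2906, 0.138]
tcp_rot: [[0.504, 0.864, 0.002], [0.864, -0.504, -0.001], [0.0, 0.002, -1.0]]
force: [1.5, -1.3, 0.3]
opening: 0.112
grasp_force: 30.0
```

Run:
```python
from h import *
go(tank(CB,60,.011,0,.134),60,5);print(bot.read_state()["moment"])
```

```text
pos [ 0.5079 -0.2906  0.138 ] phi 59.7 z [ 0.002 -0.001 -1.   ] F [ 1.5 -1.3  0.3] q1,q6 [-41. -10.] t 19.1
total shift [ 0.016 -0.037  0.08 ] turn -0.0007 | per row [ 0.003 -0.007  0.016] -0.0001
[ 0.02194477 -0.32915668  0.03264906]
```

Call:
{"fn": "apply_moves", "kwargs": {"plan": "-0.001 -0.021 0 0 0 -0.0167;-0.001 -0.021 0 0 0 -0.0167;-0.001 -0.021 0 0 0 -0.0167;-0.001 -0.021 0 0 0 -0.0167;-0.001 -0.021 0 0 0 -0.0167;-0.001 -0.021 0 0 0 -0.0167;-0.001 -0.021 0 0 0 -0.0167;-0.001 -0.021 0 0 0 -0.0167;-0.001 -0.021 0 0 0 -0.0167;-0.001 -0.021 0 0 0 -0.0167"}}

```text
time_s: 19.93
position: [0.5003, -0.2908, 0.138]
tcp_rot: [[-0.501, 0.865, 0.007], [0.865, 0.502, -0.002], [-0.005, 0.005, -1.0]]
force: [8.0, 2.2, -4.0]
opening: 0.112
grasp_force: 30.0
```

Call:
{"fn": "apply_moves", "kwargs": {"plan": "-0.001 -0.021 0 0 0 -0.0167;-0.001 -0.021 0 0 0 -0.0167;-0.001 -0.021 0 0 0 -0.0167;-0.001 -0.021 0 0 0 -0.0167;0 0 0 0 0 0"}}

```text
time_s: 20.35
position: [0.498, -0.2929, 0.138]
tcp_rot: [[-0.809, 0.587, 0.009], [0.587, 0.809, -0.001], [-0.008, 0.005, -1.0]]
force: [9.5, 2.9, -3.1]
opening: 0.111
grasp_force: 30.0
```

Run:
```python
from h import *
go(tank(CB,60,.011,0,.134),150,5);print(bot.read_state()["moment"])
```

```text
pos [ 0.498  -0.2929  0.138 ] phi 144.0 z [ 0.009 -0.001 -1.   ] F [ 9.5  2.9 -3.1] q1,q6 [-42. -96.] t 20.35
total shift [-0.094  0.166  0.081] turn -0.0166 | per row [-0.019  0.033  0.016] -0.0033
[ 0.67536363 -1.93674285  0.05948354]
```

Call:
{"fn": "apply_moves", "kwargs": {"plan": "-0.001 -0.021 0 0 0 -0.0167;-0.001 -0.01 0 0 0 -0.008;0 0 0 0 0 0"}}

```text
time_s: 20.6
position: [0.4973, -0.2939, 0.138]
tcp_rot: [[-0.888, 0.459, 0.009], [0.459, 0.888, 0.0], [-0.008, 0.005, -1.0]]
force: [10.8, 4.1, -2.3]
opening: 0.111
grasp_force: 30.5
```

Run:
```python
from h import *
go(tank(CB,60,.011,0,.134),150,5);s=bot.read_state();print(s["moment"],s["opening"])
```

```text
pos [ 0.4973 -0.2939  0.138 ] phi 152.7 z [ 0.009  0.    -1.   ] F [10.8  4.1 -2.3] q1,q6 [ -42. -105.] t 20.6
total shift [-0.12   0.173  0.081] turn 0.0074 | per row [-0.024  0.035  0.016] 0.0015
[ 0.69513016 -1.9148893  -0.47172393] 0.11115372996725799
```

Call:
{"fn": "apply_moves", "kwargs": {"plan": "0 0 0 0 0 0.005;-0.06 0 -0.066 0 0 0;-0.06 0 -0.066 0 0 0;-0.064 0 -0.064 0 0 0;-0.076 0 -0.048 0 0 0;-0.076 0 -0.048 0 0 0;-0.076 0 -0.048 0 0 0;0 0 0 0 0 0"}}

```text
time_s: 21.27
position: [0.5102, -0.3012, 0.1525]
tcp_rot: [[-0.874, 0.486, -0.004], [0.486, 0.874, 0.007], [0.007, 0.005, -1.0]]
force: [3.1, 5.1, -9.1]
opening: 0.112
grasp_force: 30.0
```

Run:
```python
from h import *
go(tank(CB,60,.011,0,.134),150,5);s=bot.read_state();print(s["moment"],s["opening"],s["grasp_force"])
```

```text
pos [ 0.5102 -0.3012  0.1525] phi 150.9 z [-0.004  0.007 -1.   ] F [ 3.1  5.1 -9.1] q1,q6 [ -41. -102.] t 21.2667
total shift [0.177 0.177 0.371] turn 0.0026 | per row [0.035 0.035 0.074] 0.0005
[ 1.0362966  -0.57318248 -0.31261218] 0.1119836280614024 30.006828010082245
```

Call:
{"fn": "apply_moves", "kwargs": {"plan": "-0.086 0 -0.026 0 0 0;-0.086 0 -0.026 0 0 0;-0.086 0 -0.026 0 0 0;-0.09 0 -0.003 0 0 0;-0.09 0 -0.003 0 0 0;-0.09 0 -0.003 0 0 0;0 0 0 0 0 0"}}

```text
time_s: 21.85
position: [0.5328, -0.3145, 0.1585]
tcp_rot: [[-0.874, 0.485, -0.005], [0.485, 0.874, 0.006], [0.007, 0.003, -1.0]]
force: [-1.4, 6.1, 1.5]
opening: 0.11
grasp_force: 30.0
```

Call:
{"fn": "apply_moves", "kwargs": {"plan": "-0.087 0 0.02 0 0 0;-0.087 0 0.02 0 0 0;-0.087 0 0.02 0 0 0;-0.08 0 0.04 0 0 0;-0.08 0 0.04 0 0 0;-0.08 0 0.04 0 0 0;0 0 0 0 0 0"}}

```text
time_s: 22.43
position: [0.5568, -0.3288, 0.1514]
tcp_rot: [[-0.875, 0.485, 0.001], [0.485, 0.875, 0.001], [-0.0, 0.001, -1.0]]
force: [0.4, 4.0, 3.4]
opening: 0.113
grasp_force: 30.0
```

Run:
```python
from h import *
import cv2
go(tank(CB,60,.011,0,.134),150,5);s=bot.read_state();print(s["moment"],s["opening"],s["grasp_force"])
s=capture("side")[:,:,::-1]
c=lambda i,x,y,w=100,h=75:cv2.resize(i[y:y+h,x:x+w],(400,300),interpolation=cv2.INTER_CUBIC)
cv2.imwrite("pics/z6.png",c(s,290,140,100,75))
```

```text
pos [ 0.5568 -0.3288  0.1514] phi 151.0 z [ 0.001  0.001 -1.   ] F [0.4 4.  3.4] q1,q6 [ -40. -102.] t 22.4333
total shift [1.262 0.21  0.347] turn 0.0027 | per row [0.252 0.042 0.069] 0.0005
[ 0.79893742 -0.0237767  -0.20551091] 0.11296519405685478 30.001933909213676
```

View pics/z6.png

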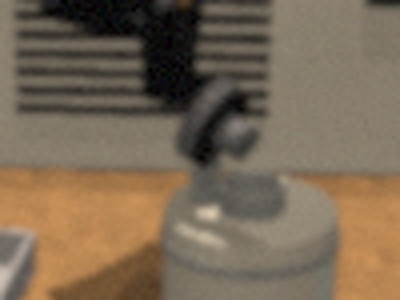

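Call:
{"fn": "apply_moves", "kwargs": {"plan": "-0.068 0 0.055 0 0 0;-0.068 0 0.055 0 0 0;-0.055 0 0.06 0 0 0;-0.055 0 0.06 0 0 0;0 0 0 0 0 0"}}

```text
time_s: 22.9
position: [0.5695, -0.3365, 0.1407]
tcp_rot: [[-0.875, 0.485, 0.006], [0.485, 0.875, -0.003], [-0.007, -0.0, -1.0]]
force: [3.0, 2.2, 6.4]
opening: 0.11
grasp_force: 30.0
```

Release and lift clear, then look.

Call:
{"fn": "apply_moves", "kwargs": {"plan": "0 0 0 0 0 0;0 0 0 0 0 0;0 0 0 0 0 0;0 0 0 0 0 0;0 0 -0.2 0 0 0;0 0 -0.4 0 0 0;0 0 -0.6 0 0 0;0 0 -0.6 0 0 0;-0.5 -0.5 -0.3 0 0 0;-0.5 -0.5 0 0 0 0", "gripper": 0}}

```text
time_s: 23.73
position: [0.5885, -0.4039, 0.2503]
tcp_rot: [[-0.876, 0.482, 0.007], [0.482, 0.876, -0.007], [-0.009, -0.003, -1.0]]
force: [0.5, -1.4, 0.7]
opening: 0.501
grasp_force: 0.0
```

Call:
{"fn": "apply_moves", "kwargs": {"plan": "-0.5 -0.3 0 0 0 0;-0.5 -0.3 0 0 0 0;-0.3 0 0 0 0 0;0 0 0 0 0 0;0 0 0 0 0 0"}}

```text
time_s: 24.15
position: [0.6284, -0.461, 0.2429]
tcp_rot: [[-0.875, 0.485, -0.001], [0.485, 0.875, 0.001], [0.001, 0.0, -1.0]]
force: [-0.4, 0.3, -0.4]
opening: 0.501
grasp_force: 0.0
```

Run:
```python
from h import *
import cv2
s=bot.read_state();print(s["position"],s["time_s"],s["force"])
t=capture("top")[:,:,::-1];s=capture("side")[:,:,::-1]
c=lambda i,x,y,w=100,h=75:cv2.resize(i[y:y+h,x:x+w],(400,300),interpolation=cv2.INTER_CUBIC)
cv2.imwrite("pics/z7.png",np.vstack([np.hstack([c(t,285,205,80,60),c(t,430,215,100,75)]),np.hstack([c(s,280,210,80,60),c(s,300,150,80,60)])]))
```

```text
[ 0.62841834 -0.46095499  0.24288368] 24.15 [-0.35026961  0.33366233 -0.41989755]
```

View pics/z7.png

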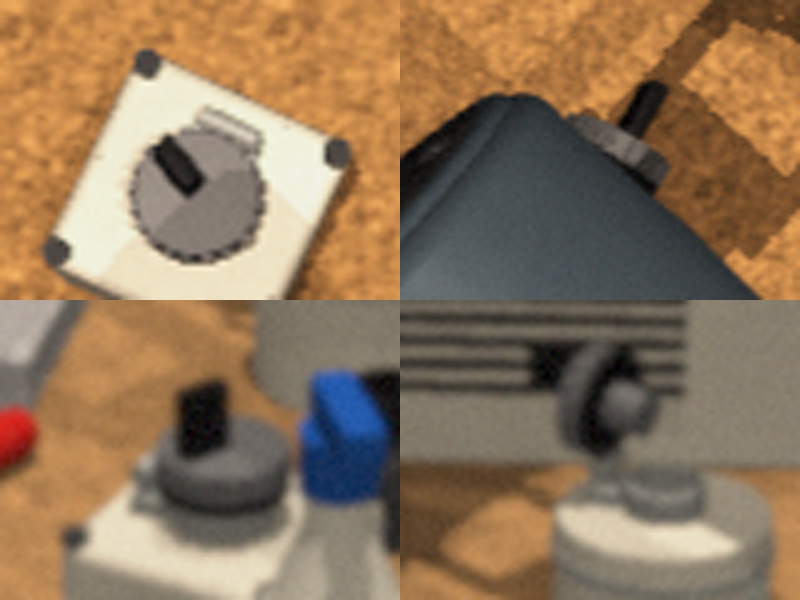

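A's cap is flat, with its fin at about 37° (tight is 39°). B's cap stands well past upright, like A's did at the start. The arm is clear, so I'm handing in.

```bash
python3 -c "
from rig import bot
print(bot.hand_in())"
```

```text
the job is handed in; nothing more can be done
None
```

The open square tank's cap is shut and screwed tight, the round tank's cap is unscrewed and tipped right open, nothing else was deliberately touched, and the job was handed in at about 24 s (no verdict came back).

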